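# Change the bayonet filter of a bench fume purifier

## Robot

A 6-joint arm with a two-finger parallel gripper is mounted at the origin on the work surface. World frame = base frame: x ahead of the robot, y to its left, z up, the work surface at z = 0. Lengths are in m, angles in rad, forces in N, time in s.
With the tool pointing down it reaches from about 0.35 to 0.85 m from the base axis. Payload 8.1 kg.
Tool frame: the origin (TCP) lies midway between the tips of the shut fingers; the grasp point (between the pads) lies 19 mm behind it; z points along the fingers, y is the line along which they close (so a half turn about z gives the same grasp; the last joint's range is limited). The gripper opens to 93 mm and grips with 3 to 60 N. Pads are 15 mm wide; open, the fingers measure 128 mm over their backs; the gripper's body (75 mm by 188 mm) begins 65 mm behind the grasp point.
Start: joints at [-1.308, 0.13, 1.488, -0, 1.523, -0.085], TCP at [0.205, -0.564, 0.219] pointing down, gripper open.
Joint ranges: [-2.96, 2.96], [-0.89, 2.26], [0.02, 2.5], [-1.34, 4.48], [0, 2.73], [-2.66, 2.66]. Speed limits (rad/s): [2.39, 2.39, 2.79, 3.14, 3.14, 3.14].

## Interface

Orientations are given as a rotation vector (axis times angle).
In Python, from plant import read_state, read_camera, get_calibration, close_job gives the robot as it stands.
- The arm moves only by the shell command python3 -m crank 'ROWS' [FORCE]. ROWS is JSON, a list that holds one entry, the list of rows, each a list of 7 numbers: the gripper's target within -1 to 1 (fully open at 1, half-way at 0, shut at -1), then the shift along the tool's x, y, z as a fraction of full scale, then the turn, a rotation vector about the tool's x, y, z as a fraction of full scale. In form: [[[grip, x, y, z, rx, ry, rz], ...]]. A call has exactly 5 rows; each row is the pose to reach, as a shift and turn from the pose commanded when the call began, along the tool's axes at that moment; what a row does not reach only later rows make up. Full scale, the value 1, is 0.5 m for a shift and 90 degrees for a turn. A row lasts 1/8 s, in which the tool goes at most 62.5 mm and 10.7 degrees, less where a joint would pass 70% of its speed; a pose out of reach is approached as far as the arm can. A call with a number of a shift or a turn outside -1 to 1 is refused whole. A call with a gripper value outside its range is refused whole. The fingers move at their own pace and stop on an object; FORCE is the grip in N (left out, the last holds). Time passes only in rows, so rows that repeat a pose let the fingers close, or fill a call up. It gives the time, the measured TCP pose, the force, the opening and the grip force at its end, in the units of the state.
- read_state(): the state, without advancing time (a new reading comes with each control period).
- read_camera(name): name is "scene" or "top"; returns the picture (480x640x3 uint8, red, green, blue); there is no depth.
- get_calibration(name): a dict with "fx", "fy", "cx", "cy" (pixels), "dist_coeffs" ([k1, k2, p1, p2, k3] as OpenCV has them; the pictures are not rectified), "eye" and "orientation" of the camera in the world. Camera axes: x right, y down, z forward; pixel columns grow to the right and rows downward; lengths in m; the calibration is good to about 2 mm. A picture is of the moment at which its call begins. get_calibration takes no time and is no camera call.
- close_job(): hands the job in; it is judged then, once.
The state is a dict: "t": time; "q": joint angles; "dq": joint speeds; "joint_torque": joint torques, N m; "tool_pos": TCP position; "orientation": TCP orientation; "force": force on the tool from outside, world axes, zero at the start; "wrist_torque": the same for the moment, N m; "opening": finger opening in m; "gripper_force": force on a finger pad.
Only numpy, scipy, OpenCV 4.12 (cv2) and the standard library are available. Lean on these libraries where they do the work, as an engineer would, in place of code of your own. Each camera call takes 0.05 s, during which the arm holds its last target. There are 200 camera calls.

## Task

The filter on the sloping front of the white fume purifier is used up: turn it anticlockwise to free its bayonet, draw it out and stand it upright, grip up, in the steel waste bin. Then take the fresh filter of the same kind from the grey stock tray, enter its two lugs in the slots, push it fully home and turn it clockwise as far as it goes, so that its grip points straight up the slope, and let go. Leave the other filters and everything else on the bench standing where they are.

Things in the scene. Friction and masses are not known exactly. Their poses are not given: they have to be found in the camera images.
- purifier: Bench fume purifier, white housing 200 mm wide (own y), 280 deep (own x), fixed. Own -x is the front: 50 mm high there, then the face slopes up at 30 degrees from level over the first 150 mm, then flat at 137 mm; the rear part (own x over 50 mm) is 195 mm high. Origin: centre of the underside, on the bench; z up.
- port: Bayonet port in the middle of the slope, part of the purifier: round collar 80 mm across. Own z points out, square to the slope (30 degrees from vertical); own x straight up the slope; own y level. Origin: on the axis at the port's bottom, 1 mm over the slope. A filter that is home has its origin here and its axes along these (or half a turn round); its canister's flat rests on the collar's top.
- port_mouth (a point): Centre of the collar's top, 21 mm out along the port's z. The lip is the top 8 mm of the collar, bore 52 mm; below it, lugs have room out to 33 mm from the axis.
- port_slot (a point): One of the two opposite slots in the lip, 12 mm wide, reaching 33 mm from the axis; this point lies in it at the collar's top, 30 mm from the axis, 60 degrees anticlockwise (looking at the port) from the port's x. Lugs enter here, then turn 60 degrees clockwise under the lip, with 2.5 mm axial play, to a hard stop. They cannot turn the other way. Friction alone holds the angle.
- spent: The used filter, the same in every size as the fresh one. At the start it is locked in the port, at its stop. Origin: centre of the spigot's free end; own z along its axis to the grip; own x along the bar grip. About 0.18 to 0.33 kg.
- spent_grip (a point): Point on the used filter's axis inside its bar grip, 73 mm from the origin, 12 mm under the bar's top.
- fresh: The fresh filter: white canister 66 mm across (z 21 to 57 mm) on a grey spigot 48 mm across (z 0 to 21, tapered end), with a straight bar grip on top (z 57 to 85). Stands grip up in the stock tray, in any of three places, turned any way. Origin: centre of the spigot's free end; own z along the axis to the grip, own x along the bar. A half turn makes no difference. About 0.18 to 0.29 kg.
- fresh_grip (a point): Point on the fresh filter's axis inside its bar grip, 73 mm from the origin. The bar is 54 mm long (own x), 14 mm thick (own y), 28 mm high, and ends 12 mm above this point; the canister's top is 16 mm below it.
- fresh_lug (a point): Middle of one of the fresh filter's two opposite lugs on the spigot (own +x and -x, right below the ends of the bar): 8 mm wide, narrowed to 5 at the leading end, out to 31 mm from the axis, z 3.5 to 10.5 mm.
- stock_tray: Shallow grey open tray 260 (own x) by 170 (own y) mm, rim 22 mm high, floor 4 mm thick, fixed, left or right of the purifier. The fresh filter and two other filters stand in a row along its x, 80 mm apart, up to 20 mm off the middle line. Origin: centre of the underside, z up.
- waste_bin: Open steel bin 260 (own x) by 170 (own y) mm, walls 50 mm high and 4 mm thick, floor 4 mm thick, fixed, on the other side of the purifier. Origin: centre of the underside, z up.
- old_jar: White plastic jar with a black lid, 56 mm across, 60 high, standing somewhere in the waste bin. Leave it standing. Origin: centre of its base.
- dust_disc: A different filter in the stock tray: squat disc 68 mm across, 30 high, with a 32 mm round knob to 42. Leave it. Origin: centre of its base.
- slim_tube: A different filter in the stock tray: slim tube 50 mm across, narrowing to a 28 mm neck, 105 high, no bar grip. Leave it. Origin: centre of its base.
- amber_bottle: Amber bottle 72 mm across, 165 high, in front of the purifier to one side. Origin: centre of its base.
- white_bottle: White plastic bottle 68 mm across, 150 high, in front of the purifier to the other side. Origin: centre of its base.
- jar_lid: Flat black jar lid 70 mm across, 14 high, lying in front of the purifier. Origin: centre of its underside.
- clamp_tip (a point): Free end of an empty clamp on a retort stand, 300 mm above the bench, beside the rear of the purifier, on its left or right: the clamp (40 mm wide at its jaws, 24 mm high) runs level from here back (stand's own +x) 138 mm to an upright steel rod 12 mm thick and 425 mm high on a flat foot. Fixed: go round its front.
- rod_top (a point): Top of the retort stand's upright rod, 425 mm above the bench. In the like place on the purifier's other side stands a large amber bottle, 84 mm across and 200 high, which does not move.
Mind the look-alikes: they are no part of the job. Leave any red look-alike of the spent alone. Leave any pink look-alike of the fresh alone.

How it is judged:
By the outcome, as a careful person would: the job done as asked, in the order asked, and still so for the second after the job is handed in, with the robot touching nothing.
It also fails if it takes over 69 s, if anything falls off the work surface, if the arm or the gripper's body presses on something with over 40 N, if the wrist force passes 120 N, or if a joint passes its speed limit or range.

## Working session

There is one attempt and no reset: what is moved stays moved. The work goes in short steps, Python scripts to look and compute and a shell command to move; the robot and the scene stay as the last step left them, time stands still between calls to the robot, and variables do not carry over. Pictures are saved under pics/ and viewed, at most 10 in all, crops included, and the job is handed in when it is done.

```bash
ls; mkdir -p pics; python3 - <<'E'
from plant import *
import cv2
for n in("scene","top"):
    cv2.imwrite(f"pics/{n}0.png",read_camera(n)[:,:,::-1]); print(get_calibration(n))
s=read_state();print(s)
E
```

```text
pics
{'fx': 500.1348176064513, 'fy': 500.1348176064513, 'cx': 321.06270319143226, 'cy': 242.9588649336454, 'dist_coeffs': array([0.01933143, 0.        , 0.        , 0.        , 0.        ]), 'eye': array([ 1.16620303, -0.20689575,  1.09791291]), 'orientation': array([-2.03610747, -1.5005736 ,  0.5228606 ])}
{'fx': 535.3003369901571, 'fy': 535.3003369901571, 'cx': 321.03145956592186, 'cy': 239.40461856179198, 'dist_coeffs': array([-0.04865598,  0.        ,  0.        ,  0.        ,  0.        ]), 'eye': array([0.23263884, 0.00188987, 1.7326586 ]), 'orientation': array([-2.15865312,  2.09891105, -0.1633839 ])}
{'t': 0.1, 'q': array([-1.30840404e+00,  1.31088004e-01,  1.48917715e+00,  1.33870070e-05,
        1.52302284e+00, -8.54054208e-02]), 'dq': array([ 1.66808555e-03, -1.45670808e-03, -3.89941495e-03,  7.28526679e-05,
        9.61739743e-04,  4.83113477e-04]), 'joint_torque': array([ 1.53342062e-03, -5.61341500e+01, -4.93093300e+01,  7.70773133e-02,
        2.92420050e-02, -7.91858884e-05]), 'tool_pos': array([ 0.20438271, -0.56355733,  0.21768723]), 'orientation': array([-3.09254585e+00, -5.43276604e-01,  2.14317250e-04]), 'force': array([-1.07087043, -0.61623331, -1.39000703]), 'wrist_torque': array([-0.00989081,  0.0385317 , -0.01871945]), 'gripper_force': 0.0, 'opening': 0.0927707764940416}
```

View pics/scene0.png

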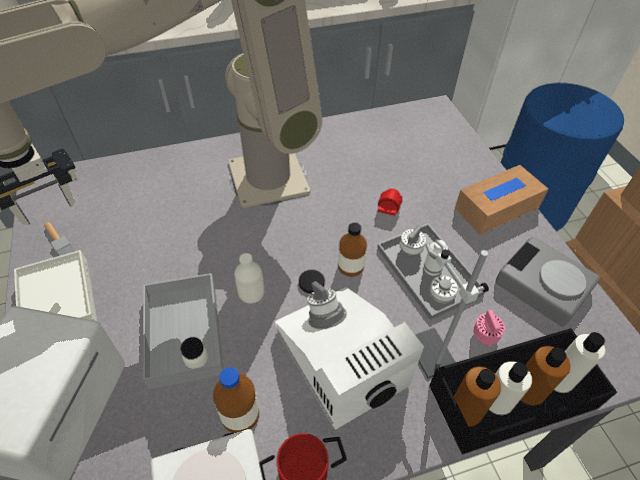

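View pics/top0.png

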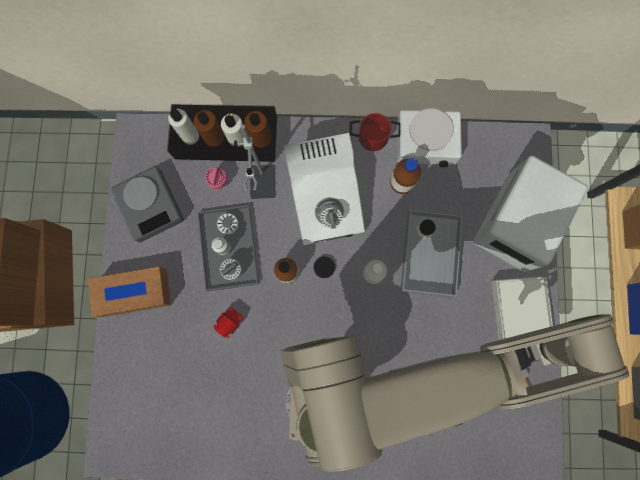

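The scene view shows the purifier at (345,355), with the spent filter at (320,297) on its slope. The tray is at (432,270) with three filters, the bin at (182,330) with the jar at (193,350). The top view shows the spent filter at (330,213), tray items at (228,223), (219,244) and (231,269), and the bin at (433,253). I'll enlarge both next.

```bash
python3 - <<'E'
import cv2,numpy as np
s=cv2.imread("pics/scene0.png");t=cv2.imread("pics/top0.png")
c=lambda im,x,y,w,h,f:cv2.resize(im[y:y+h,x:x+w],None,fx=f,fy=f,interpolation=cv2.INTER_CUBIC)
a=np.vstack([np.hstack([c(s,375,220,100,75,4),c(s,270,265,100,75,4)]),np.hstack([c(t,190,200,80,60,5)[:300],c(t,190,240,80,60,5)[:300]])])
cv2.imwrite("pics/c1.png",a)
b=np.vstack([np.hstack([c(t,290,180,80,60,5),c(t,280,125,100,75,4)]),np.hstack([c(s,135,265,100,75,4)[:300],c(t,395,205,100,75,4)])])
cv2.imwrite("pics/c2.png",b);print(a.shape,b.shape)
E
```

```text
(600, 800, 3) (600, 800, 3)
```

View pics/c1.png

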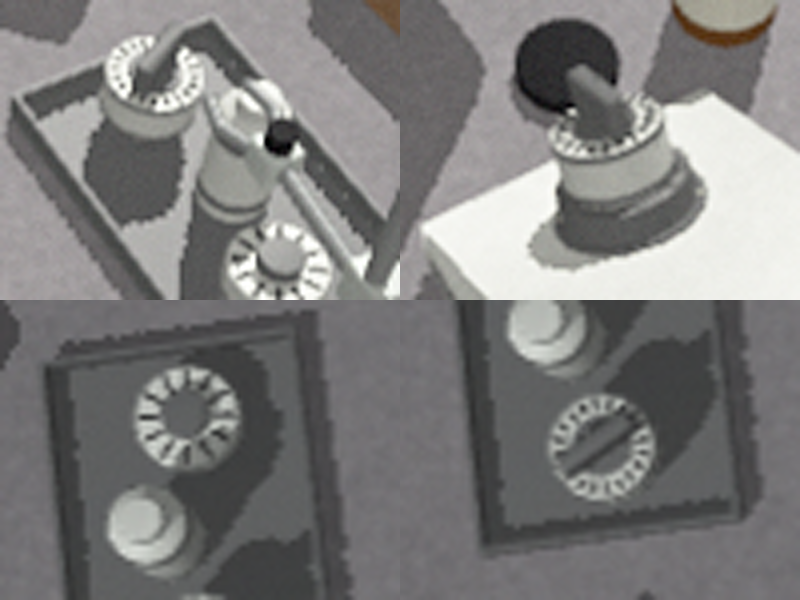

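View pics/c2.png

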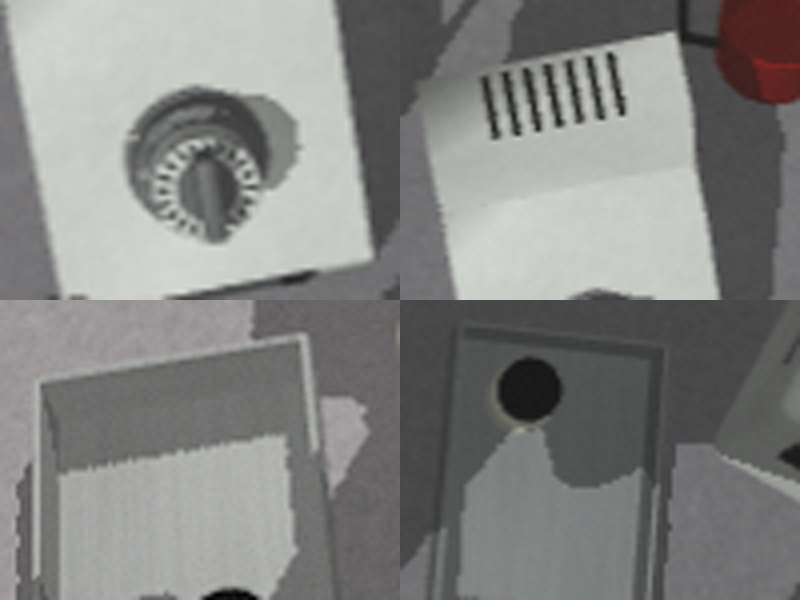

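Bar-grip candidates:
- **Fresh:** top (231,269) / scene (413,238), in the grey tray. This is the one I choose: white canister with a bar grip.
- **Not fresh:** disc at (228,223) with a round knob, tube at (219,244), pink look-alike at (215,178).
- **Spent:** (331,218) in the port. The red look-alike is at (228,322).

c1 confirms the bar on the tray's near filter. c2 shows the bin rim and the jar at its far end, around (427,227).

```bash
cat > h.py <<'E'
import numpy as np,cv2
from plant import *
from scipy.spatial.transform import Rotation as R
from scipy.optimize import least_squares
def cam(n):
    c=get_calibration(n);K=np.array([[c['fx'],0,c['cx']],[0,c['fy'],c['cy']],[0,0,1]]);return K,c['dist_coeffs'],c['eye'],R.from_rotvec(c['orientation'])
def ray(n,p):
    K,d,e,r=cam(n);u=cv2.undistortPoints(np.array([[p]],float),K,d)[0,0];return e,r.apply([u[0],u[1],1])
def atz(n,p,z):
    e,d=ray(n,p);return e+d*(z-e[2])/d[2]
def tri(ps):
    A=[];b=[]
    for n,p in ps.items():
        e,d=ray(n,p);d=d/np.linalg.norm(d);M=np.eye(3)-np.outer(d,d);A.append(M);b.append(M@e)
    A=np.vstack(A);b=np.hstack(b);x,_,_,_=np.linalg.lstsq(A,b,rcond=None);return x,np.linalg.norm(A@x-b)
def proj(n,X):
    K,d,e,r=cam(n);return cv2.projectPoints(r.inv().apply(np.atleast_2d(X)-e),np.zeros(3),np.zeros(3),K,d)[0][:,0]
def crop(im,x,y,w,h,f): return cv2.resize(im[y:y+h,x:x+w],None,fx=f,fy=f,interpolation=cv2.INTER_CUBIC)
def move(pos,Rt,tag=''):
    "fractions from present pose to TCP pose pos,Rt"
    s=read_state();r=R.from_rotvec(s['orientation']);d=r.inv().apply(np.array(pos)-s['tool_pos'])/.5
    w=(r.inv()*Rt).as_rotvec()/(np.pi/2);print(tag,np.round(d,4),np.round(w,4))
def down(a): # tool down, x axis at yaw a (deg)
    a=np.radians(a);x=np.array([np.cos(a),np.sin(a),0]);z=np.array([0,0,-1.]);return R.from_matrix(np.c_[x,np.cross(z,x),z])
E
python3 - <<'E'
from h import *
np.set_printoptions(precision=4,suppress=True)
print('spent ring',tri({'top':(331.2,217.6),'scene':(322,296.6)}))
print('fresh ring',tri({'top':(230.0,268.6),'scene':(412.8,238.3)}))
a,b=atz('top',(223.7,273.6),.089),atz('top',(238.2,263.7),.089);print('bar',a,b,np.degrees(np.arctan2(*(a-b)[1::-1])))
print('fresh@61',atz('top',(230.0,268.6),.061),atz('scene',(412.8,238.3),.061))
fr=atz('scene',(275.2,322.2),.05);fl=atz('scene',(348.4,287.7),.05)
d=fl-fr;print('front',fr,fl,np.linalg.norm(d),'yaw',np.degrees(np.arctan2(-d[0],d[1])))
a,b=atz('top',(391.-0+0,0),.1),0
l,r_=atz('top',(280+45/4,125+212/4),.137),atz('top',(280+295/4,125+165/4),.137);d=l-r_;print('step',l,r_,np.linalg.norm(d),np.degrees(np.arctan2(-d[0],d[1])))
for p in [(408.4,211),(461,216),(403,291),(457,295)]:print('bin',atz('top',p,.05))
print('jar',atz('top',(427.2,227.2),.06))
E
```

```text
spent ring (array([ 0.5677, -0.0028,  0.1366]), np.float64(6.808524463764724e-05))
fresh ring (array([0.4109, 0.3097, 0.0573]), np.float64(0.0032170889240127794))
bar [0.3922 0.3247 0.089 ] [0.4243 0.2814 0.089 ] 126.48241657029376
fresh@61 [0.4113 0.3112 0.061 ] [0.4132 0.3056 0.061 ]
front [ 0.5506 -0.1137  0.05  ] [0.5078 0.0875 0.05  ] 0.20568435076717562 yaw 11.998699805171833
step [0.6891 0.1237 0.137 ] [ 0.7318 -0.0683  0.137 ] 0.19670967135374773 12.521599127171937
bin [ 0.6143 -0.2506  0.05  ]
bin [ 0.6026 -0.4198  0.05  ]
bin [ 0.3571 -0.2342  0.05  ]
bin [ 0.349  -0.4038  0.05  ]
jar [ 0.561 -0.309  0.06 ]
```

```bash
cat >> h.py <<'E'
def pur(x,y,a): # purifier pose -> function own->world
    r=R.from_euler('z',a);return lambda p:r.apply(np.atleast_2d(p))+[x,y,0]
PR=R.from_euler('y',-30,degrees=True) # port axes in purifier
PO=np.array([-.0655,0,.0942])
E
python3 - <<'E'
from h import *
np.set_printoptions(precision=4,suppress=True)
ring=PO+PR.apply([0,0,.057])
obs=[('scene',[-.14,-.1,.05],(275.2,322.2)),('scene',[-.14,.1,.05],(348.4,287.7)),('top',ring,(331.2,217.6)),('scene',ring,(322,296.6)),('top',[.05,.1,.137],(291.2,178)),('top',[.05,-.1,.137],(353.7,166.2))]
f=lambda q:np.concatenate([proj(n,pur(*q)(X))[0]-p for n,X,p in obs])
s=least_squares(f,[.663,.017,.21],loss='soft_l1');print(s.x,np.degrees(s.x[2]));print(f(s.x).reshape(-1,2))
W=pur(*s.x)
def draw(n,im,segs,x0,y0,sc,col=(0,0,255)):
    for g in segs:
        q=((proj(n,g)-[x0,y0]+.5)*sc-.5);cv2.polylines(im,[np.round(q*8).astype(int)],False,col,1,cv2.LINE_AA,3)
t=np.linspace(0,2*np.pi,60)
circ=lambda r,z:W(PO+PR.apply(np.c_[r*np.cos(t),r*np.sin(t),0*t+z]))
L=lambda *p:W(np.array(p))
segs=[circ(.04,.021),circ(.033,.057),circ(.033,.021),L([-.14,.1,0],[-.14,-.1,0],[-.14,-.1,.05],[-.14,.1,.05],[.01,.1,.137],[.05,.1,.137],[.05,.1,.195],[.14,.1,.195],[.14,-.1,.195],[.05,-.1,.195],[.05,-.1,.137],[.01,-.1,.137],[-.14,-.1,.05]),L([.05,.1,.137],[.05,-.1,.137]),
 W(PO+PR.apply([[-.027,-.007,.085],[.027,-.007,.085],[.027,.007,.085],[-.027,.007,.085],[-.027,-.007,.085]]))]
fb=np.array([.4115,.3095,0]);rf=R.from_euler('z',126.5,degrees=True)
C=lambda r,z:fb+np.c_[r*np.cos(t),r*np.sin(t),0*t+z]
fs=[C(.033,.061),C(.033,.025),fb+rf.apply([[-.027,-.007,.089],[.027,-.007,.089],[.027,.007,.089],[-.027,.007,.089],[-.027,-.007,.089]])]
out=[]
for n,x0,y0,w,h in(('top',280,125,100,120),('scene',270,265,100,120)):
    im=cv2.imread(f'pics/{n}0.png');c=crop(im,x0,y0,w,h,4)[:,:400];draw(n,c,segs,x0,y0,4)
    x1,y1=((205,250),(390,220))[n=='scene'];c2=crop(im,x1,y1,50,40,3);draw(n,c2,fs,x1,y1,3)
    out.append(np.vstack([c,np.pad(c2,((0,0),(0,250),(0,0)))]))
cv2.imwrite('pics/ov.png',np.hstack(out))
E
```

```text
[0.6632 0.0167 0.2192] 12.556389738706038
[[ 0.7329 -1.0403]
 [-1.7324 -0.5897]
 [ 0.3725 -1.6649]
 [ 0.1711 -0.2787]
 [-0.423  -0.3682]
 [ 0.604  -0.5483]]
```

View pics/ov.png

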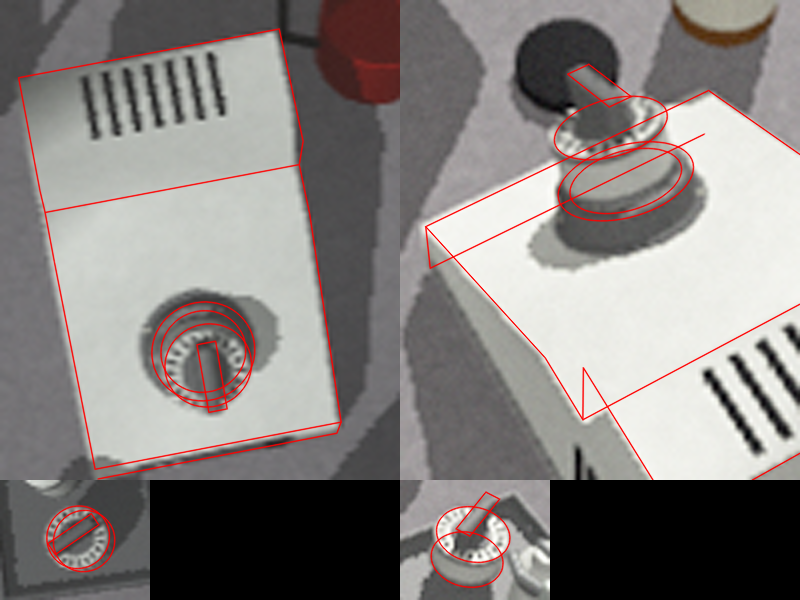

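The wireframe matches the purifier in both views to about 1 px, and the fresh and bin measurements agree with the text. I'll move now.

```bash
cat >> h.py <<'E'
W=pur(.6632,.0167,.2192)
PW=R.from_euler('z',.2192)*PR           # port axes in world
TW=PW*R.from_euler('x',180,degrees=True) # tool in port: x up slope, z in
def port(out,turn=0,tx=0,ty=0): # tcp 'out' from port origin; turn = anticlockwise deg
    return W(PO)[0]+PW.apply([tx,ty,out]), PW*R.from_euler('z',turn,degrees=True)*R.from_euler('x',180,degrees=True)
E
cat > m.py <<'E'
from h import *
import sys
np.set_printoptions(precision=4,suppress=True)
E
python3 - <<'E'
from m import *
s=read_state();move(s['tool_pos']+[0.05,0.1,.17],R.from_rotvec(s['orientation']),'up')
move(*port(.17),'pre');print(port(.17)[0])
E
```

```text
up [ 0.1622 -0.1545 -0.3397] [0. 0. 0.]
pre [ 0.9597 -0.817  -0.0459] [-0.0225  0.3328  0.0797]
[ 0.5163 -0.016   0.2414]
```

```bash
python3 -m crank '[[[0.2,0.06,-0.05,-0.12,0,0,0],[0.2,0.12,-0.1,-0.23,0,0,0],[0.2,0.2,-0.17,-0.3,0,0.05,0.02],[0.2,0.29,-0.25,-0.3,0,0.1,0.03],[0.2,0.37,-0.32,-0.3,0,0.15,0.04]]]'
python3 - <<'E'
from m import *
move(*port(.17),'pre');print(read_state()['q'],read_state()['force'])
E
```

```text
t: 0.72
tool_pos: [0.3247, -0.3495, 0.3697]
orientation: [-3.049, -0.436, -0.364]
force: [1.0, -0.2, 0.0]
opening: 0.056
gripper_force: 0.0
pre [ 0.4781 -0.531   0.3836] [-0.0192  0.1816  0.0374]
[-1.1188 -0.3006  1.642   0.2404  1.7603  0.2181] [ 0.9969 -0.2469  0.0447]
```

```bash
python3 -m crank '[[[0.2,0.07,-0.08,0.05,0,0.04,0.01],[0.2,0.15,-0.16,0.1,0,0.09,0.02],[0.2,0.23,-0.25,0.16,-0.01,0.14,0.03],[0.2,0.31,-0.34,0.23,-0.02,0.18,0.037],[0.2,0.38,-0.42,0.3,-0.02,0.18,0.037]]]'
python3 - <<'E'
from m import *
move(*port(.17),'pre');print(read_state()['q'],read_state()['force'])
E
```

```text
t: 1.35
tool_pos: [0.4692, -0.096, 0.2726]
orientation: [-2.966, -0.325, -0.789]
force: [-0.2, -1.0, -0.1]
opening: 0.0558
gripper_force: 0.0
pre [ 0.0789 -0.1359  0.1168] [ 0.0009  0.0025 -0.0006]
[-0.6066 -0.7222  2.1728  0.3836  1.3376  0.724 ] [-0.1995 -1.0359 -0.1221]
```

```bash
python3 -m crank '[[[0.2,0.03,-0.06,0.03,0,0,0],[0.2,0.07,-0.12,0.07,0,0.0025,0],[0.2,0.079,-0.136,0.117,0.001,0.0025,0],[0.2,0.079,-0.136,0.117,0.001,0.0025,0],[0.2,0.079,-0.136,0.117,0.001,0.0025,0]]]'
python3 - <<'E'
from m import *
move(*port(.17),'pre');print(read_state()['q'],read_state()['force'])
ims=[]
for n in('top','scene'):
    im=read_camera(n)[:,:,::-1].copy();x,y=(280,160) if n=='top' else (270,225)
    ims.append(crop(im,x,y,100,100,4))
cv2.imwrite('pics/p1.png',np.hstack(ims))
move(*port(.06),'grasp')
E
```

```text
t: 1.98
tool_pos: [0.5159, -0.0173, 0.2426]
orientation: [-2.963, -0.328, -0.79]
force: [-0.2, -0.1, 0.7]
opening: 0.0556
gripper_force: 0.0
pre [-0.     -0.0022  0.0027] [-0.0011  0.0013  0.0007]
[-0.3272 -0.6433  2.1815  0.2875  1.1633  0.9677] [-0.1598 -0.0918  0.689 ]
grasp [-0.001  -0.0034  0.2238] [-0.0003  0.0005  0.0002]
```

View pics/p1.png

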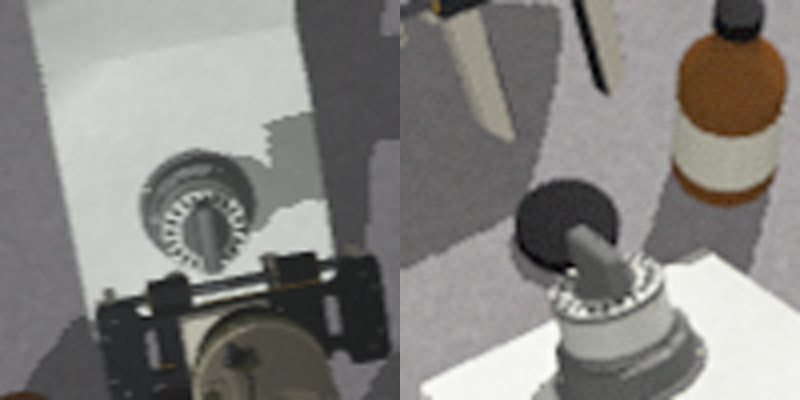

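The gripper straddles the bar line in both views; the bar is at top (332,218). I'll go in along the axis.

```bash
python3 -m crank '[[[0.2,0,0,0.08,0,0,0],[0.2,0,-0.002,0.15,0,0,0],[0.2,-0.001,-0.0034,0.2,0,0,0],[0.2,-0.001,-0.0034,0.223,0,0,0],[0.2,-0.001,-0.0034,0.223,0,0,0]]]'
python3 - <<'E'
from m import *
move(*port(.06),'grasp');print(read_state()['q'],read_state()['force'])
E
python3 -m crank '[[[-1,0,0,0,0,0,0],[-1,0,0,0,0,0,0],[-1,0,0,0,0,0,0],[-1,0,0,0,0,0,0],[-1,0,0,0,0,0,0]]]' 25
python3 - <<'E'
from m import *
print(read_state()['force'],read_state()['wrist_torque'])
E
```

```text
t: 2.7
tool_pos: [0.5698, -0.0037, 0.1459]
orientation: [-2.963, -0.327, -0.791]
force: [-0.3, 0.0, -0.7]
opening: 0.0558
gripper_force: 0.0
grasp [ 0.0005  0.0008 -0.0004] [-0.0009  0.001   0.0002]
[-0.2483 -0.3862  2.1886  0.2956  0.8873  0.9678] [-0.2795  0.0428 -0.6841]
t: 3.32
tool_pos: [0.5697, -0.0032, 0.1457]
orientation: [-2.963, -0.328, -0.792]
force: [0.3, 0.0, 0.8]
opening: 0.0135
gripper_force: 25.0
[0.2933 0.0248 0.7664] [-0.1913  0.1778 -0.0401]
```

```bash
python3 -m crank '[[[-1,0,0,0,0,0,-0.05],[-1,0,0,0,0,0,-0.13],[-1,0,0,0,0,0,-0.22],[-1,0,0,0,0,0,-0.31],[-1,0,0,0,0,0,-0.33]]]' 50
python3 - <<'E'
from m import *
move(*port(.06,60),'t60');s=read_state();print(s['force'],s['wrist_torque'],s['q'])
E
```

```text
t: 3.95
tool_pos: [0.5695, -0.0029, 0.1456]
orientation: [2.764, 1.072, 0.783]
force: [-4.4, 0.3, 3.0]
opening: 0.0135
gripper_force: 50.0
t60 [-0.0004  0.0027 -0.0008] [-0.0018 -0.0001 -0.3356]
[-4.3692  0.2839  2.9693] [0.1093 0.5106 0.0437] [-0.2471 -0.3868  2.1894  0.2957  0.8873  0.449 ]
```

```bash
python3 -m crank '[[[-1,0,0,0,0,0,-0.1],[-1,0,0,0,0,0,-0.2],[-1,0,0,0,0,0,-0.3],[-1,0,0,0,0,0,-0.335],[-1,0,0,0,0,0,-0.335]]]'
python3 - <<'E'
from m import *
move(*port(.06,60),'t60');s=read_state();print(s['force'],s['wrist_torque'],s['q'])
E
python3 -m crank '[[[-1,0,0,-0.006,0,0,0],[-1,0,0,-0.012,0,0,0],[-1,0,0,-0.018,0,0,0],[-1,0,0,-0.024,0,0,0],[-1,0,0,-0.024,0,0,0]]]'
python3 - <<'E'
from m import *
move(*port(.06,60),'back');s=read_state();print(s['force'],s['wrist_torque'],s['q'])
E
```

```text
t: 4.58
tool_pos: [0.5689, -0.003, 0.1453]
orientation: [2.302, 1.685, 0.697]
force: [-10.4, 0.6, 6.4]
opening: 0.0138
gripper_force: 50.0
t60 [-0.0011  0.0033 -0.0007] [-0.0025 -0.0003 -0.002 ]
[-10.3972   0.6272   6.3775] [-0.0071  1.1965  0.0553] [-0.2474 -0.3871  2.1897  0.2951  0.8886 -0.0748]
t: 5.2
tool_pos: [0.5637, -0.0043, 0.1562]
orientation: [2.3, 1.686, 0.699]
force: [-1.8, 1.5, -1.2]
opening: 0.0134
gripper_force: 50.0
back [-0.0016  0.0018  0.0235] [-0.0014 -0.0006 -0.0011]
[-1.787   1.4958 -1.2047] [0.2641 0.5749 0.1954] [-0.2544 -0.419   2.1928  0.293   0.9164 -0.0744]
```

Free: it came out 12 mm with little force. I'll draw it further out and carry it to the bin, passing above the white bottle.

```bash
python3 - <<'E'
from m import *
print('bottles',atz('top',(375,270),.14),atz('top',(285,268),.16))
p,r=port(.06,60);print('out120',);move(port(.17,60)[0]+[0,0,.09],r)
b=np.array([.431,-.324,.30]);move(b,down(60),'bin')
E
python3 -m crank '[[[-1,0,0,-0.06,0,0,0],[-1,0,0,-0.13,0,0,0],[-1,0,0,-0.22,0,0,0],[-1,0,0,-0.32,0,0,0],[-1,0,0,-0.36,0,0,0]]]'
python3 - <<'E'
from m import *
s=read_state();print(s['q'],s['force'])
move([.44,-.2,.30],down(60),'mid');move([.431,-.324,.30],down(60),'bin')
E
```

```text
bottles [ 0.4108 -0.1376  0.14  ] [0.4072 0.1299 0.16  ]
out120
 [ 0.0438  0.0788 -0.3525] [-0.0014 -0.0006 -0.0011]
bin [-0.5904  0.1092 -0.4489] [ 0.2676 -0.1983  0.1356]
t: 5.82
tool_pos: [0.4764, -0.0251, 0.3162]
orientation: [2.294, 1.682, 0.701]
force: [-0.0, -0.3, -1.8]
opening: 0.0135
gripper_force: 50.0
[-0.3942 -0.7795  2.1281  0.2989  1.3576 -0.0874] [-0.0351 -0.3421 -1.7812]
mid [-0.3539  0.0387 -0.0454] [ 0.2716 -0.1979  0.1356]
bin [-0.591   0.1045 -0.0808] [ 0.2716 -0.1979  0.1356]
```

```bash
python3 -m crank '[[[-1,-0.1,0.02,-0.02,0.05,-0.04,0.03],[-1,-0.21,0.04,-0.04,0.11,-0.08,0.055],[-1,-0.33,0.06,-0.05,0.17,-0.125,0.085],[-1,-0.45,0.08,-0.065,0.23,-0.165,0.11],[-1,-0.57,0.1,-0.08,0.272,-0.198,0.135]]]'
python3 - <<'E'
from m import *
s=read_state();print(s['q'],s['force'])
move([.431,-.324,.15],down(60),'bin.15');move([.431,-.324,.068],down(60),'bin')
E
```

```text
t: 6.45
tool_pos: [0.4321, -0.3149, 0.2968]
orientation: [-2.716, -1.569, 0.01]
force: [1.1, 0.6, -2.4]
opening: 0.0137
gripper_force: 50.0
[-0.7228 -0.059   1.5411 -0.0043  1.6662 -0.2003] [ 1.1418  0.5685 -2.3501]
bin.15 [-0.0159  0.0094  0.2935] [-0.0048  0.0018  0.0004]
bin [-0.0155  0.0106  0.4575] [-0.0048  0.0018  0.0004]
```

```bash
python3 -m crank '[[[-1,-0.01,0.006,0.1,-0.004,0.002,0],[-1,-0.016,0.01,0.2,-0.005,0.002,0],[-1,-0.016,0.01,0.3,-0.005,0.002,0],[-1,-0.016,0.01,0.4,-0.005,0.002,0],[-1,-0.016,0.01,0.443,-0.005,0.002,0]]]'
python3 -m crank '[[[-1,0,0,0,0,0,0],[-1,0,0,0.004,0,0,0],[-1,0,0,0.009,0,0,0],[-1,0,0,0.014,0,0,0],[-1,0,0,0.017,0,0,0]]]' 
python3 - <<'E'
from m import *
s=read_state();print(s['q'],s['force'])
move([.431,-.324,.062],down(60),'bin')
E
```

```text
t: 7.08
tool_pos: [0.4292, -0.3202, 0.0714]
orientation: [-2.716, -1.571, -0.002]
force: [-0.1, 0.1, -2.1]
opening: 0.0137
gripper_force: 50.0
t: 7.7
tool_pos: [0.431, -0.3216, 0.0669]
orientation: [2.719, 1.573, 0.004]
force: [-0.4, -0.3, -1.6]
opening: 0.0138
gripper_force: 50.0
[-0.7381  0.0892  1.8192  0.0026  1.2317 -0.2173] [-0.3517 -0.2962 -1.6177]
bin [-0.0042  0.0024  0.0098] [ 0.0013 -0.0013  0.0012]
```

```bash
python3 -m crank '[[[-1,0,0,0.002,0,0,0],[-1,0,0,0.004,0,0,0],[-1,0,0,0.005,0,0,0],[-1,0,0,0.006,0,0,0],[-1,0,0,0.006,0,0,0]]]'
python3 -m crank '[[[-1,0,0,0.002,0,0,0],[-1,0,0,0.004,0,0,0],[-1,0,0,0.005,0,0,0],[-1,0,0,0.006,0,0,0],[-1,0,0,0.006,0,0,0]]]'
```

```text
t: 8.32
tool_pos: [0.4308, -0.3214, 0.0636]
orientation: [2.719, 1.573, 0.004]
force: [-0.0, -0.3, -2.1]
opening: 0.0136
gripper_force: 50.0
t: 8.95
tool_pos: [0.4312, -0.3216, 0.0624]
orientation: [2.718, 1.573, 0.004]
force: [-4.7, 5.1, 13.3]
opening: 0.0137
gripper_force: 50.0
```

Contact with the bin floor. Release and rise.

```bash
python3 -m crank '[[[-1,0,0,-0.001,0,0,0],[-0.3,0,0,-0.001,0,0,0],[0,0,0,-0.001,0,0,0],[0,0,0,-0.001,0,0,0],[0,0,0,-0.001,0,0,0]]]'
python3 -m crank '[[[0,0,0,-0.04,0,0,0],[0,0,0,-0.14,0,0,0],[0,0,0,-0.25,0,0,0],[0,0,0,-0.37,0,0,0],[0,0,0,-0.5,0,0,0]]]'
python3 - <<'E'
from m import *
s=read_state();print(s['q'])
for xd in(126.5,-53.5):move([.4115,.3095,.30],down(xd),xd)
E
```

```text
t: 9.57
tool_pos: [0.4311, -0.3216, 0.0613]
orientation: [2.719, 1.573, 0.004]
force: [0.8, 0.0, 2.1]
opening: 0.0454
gripper_force: 1.2
t: 10.2
tool_pos: [0.4297, -0.3212, 0.3099]
orientation: [-2.718, -1.573, -0.003]
force: [1.0, -0.7, -1.0]
opening: 0.0464
gripper_force: 0.0
[-0.7392 -0.0614  1.5199  0.0024  1.6835 -0.2172]
126.5 [ 1.0755 -0.6603  0.0223] [ 0.001  -0.0013 -0.7377]
-53.5 [ 1.0755 -0.6603  0.0223] [-0.0015 -0.0011  1.2623]
```

```bash
python3 -m crank '[[[0,0.11,-0.02,0,0,0,-0.07],[0,0.23,-0.05,0,0,0,-0.14],[0,0.35,-0.09,0,0,0,-0.22],[0,0.47,-0.13,0,0,0,-0.3],[0,0.59,-0.18,0,0,0,-0.37]]]'
python3 - <<'E'
from m import *
s=read_state();print(s['q'])
move([.4115,.3095,.30],down(126.5))
E
```

```text
t: 10.82
tool_pos: [0.4986, -0.0231, 0.3088]
orientation: [2.15, 2.29, 0.004]
force: [1.2, -1.1, -0.5]
opening: 0.0462
gripper_force: 0.0
[-0.1502 -0.1659  1.6186  0.0016  1.6873 -0.2132]
 [ 0.6748 -0.1319  0.0181] [ 0.0014 -0.0004 -0.3654]
```

```bash
python3 - <<'E'
from m import *
t=read_camera('top')[:,:,::-1].copy();s=read_camera('scene')[:,:,::-1].copy()
a=np.hstack([crop(t,211,254,40,30,10),crop(s,393,222,40,30,10)])
b=np.hstack([crop(t,395,205,100,100,3),crop(s,135,260,100,100,3)]);b=np.pad(b,((0,0),(0,200),(0,0)))
cv2.imwrite('pics/p2.png',np.vstack([a,b]))
E
```

```text
(no output)
```

View pics/p2.png

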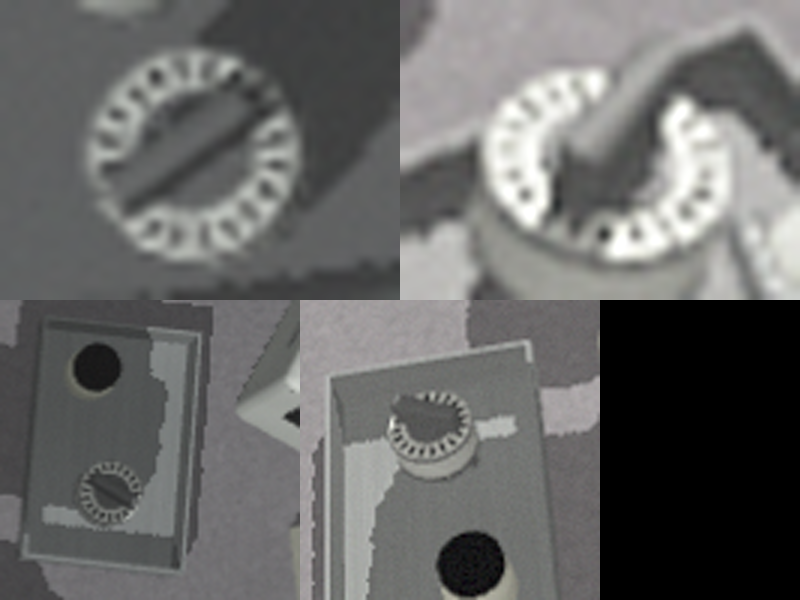

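The spent filter stands upright in the bin at top (432,269), clear of the jar. The fresh filter's ring centre is at top (229.9,269.0) and scene (413.2,237.9), with the bar slope about 36° in the top image.

```bash
python3 - <<'E'
from m import *
print(tri({'top':(229.9,269.0),'scene':(413.2,237.9)}),atz('top',(229.9,269.0),.061),atz('scene',(413.2,237.9),.061))
a,b=atz('top',(222.2,272.6),.089),atz('top',(235.6,262.8),.089);d=a-b;print((a+b)/2,np.degrees(np.arctan2(d[1],d[0])))
move([.412,.3095,.25],down(127.5))
E
```

```text
(array([0.4099, 0.3106, 0.0574]), np.float64(0.002249603746065451)) [0.41   0.3115 0.061 ] [0.4122 0.3072 0.061 ]
[0.411  0.3096 0.089 ] 128.40247768173666
 [ 0.6678 -0.1279  0.1196] [ 0.0019 -0.0017 -0.3727]
```

```bash
python3 -m crank '[[[0,0.12,-0.02,0,0,0,-0.08],[0,0.24,-0.04,0,0,0,-0.16],[0,0.37,-0.07,0,0,0,-0.25],[0,0.5,-0.1,0.03,0,0,-0.33],[0,0.61,-0.12,0.08,0.001,0,-0.372]]]'
python3 - <<'E'
from m import *
s=read_state();print(s['q'])
move([.411,.3095,.15],down(127.5));move([.411,.3095,.064],down(127.5))
E
```

```text
t: 11.55
tool_pos: [0.4227, 0.2696, 0.2731]
orientation: [1.401, 2.81, 0.004]
force: [0.7, 0.9, 0.3]
opening: 0.0463
gripper_force: 0.0
[ 0.4655 -0.159   1.6763 -0.0001  1.6208 -0.1802]
 [0.0781 0.0285 0.2463] [ 0.0021  0.0005 -0.0056]
 [0.0782 0.0279 0.4183] [ 0.0021  0.0005 -0.0056]
```

```bash
python3 -m crank '[[[0,0.05,0.015,0.02,0,0,-0.003],[0,0.078,0.028,0.07,0.002,0,-0.005],[0,0.078,0.028,0.15,0.002,0,-0.005],[0,0.078,0.028,0.22,0.002,0,-0.005],[0,0.078,0.028,0.25,0.002,0,-0.005]]]'
python3 - <<'E'
from m import *
s=read_state();print(s['q'])
move([.411,.3095,.064],down(127.5))
E
```

```text
t: 12.18
tool_pos: [0.4096, 0.3065, 0.1449]
orientation: [-1.394, -2.812, 0.009]
force: [0.4, 0.5, 0.5]
opening: 0.0464
gripper_force: 0.0
[ 0.5424 -0.0561  1.8155 -0.0004  1.3885 -0.1081]
 [0.0031 0.007  0.1618] [-0.004  -0.0002 -0.0025]
```

```bash
python3 -m crank '[[[0,0.003,0.007,0.03,-0.004,0,-0.002],[0,0.003,0.007,0.08,-0.004,0,-0.002],[0,0.003,0.007,0.12,-0.004,0,-0.002],[0,0.003,0.007,0.15,-0.004,0,-0.002],[0,0.003,0.007,0.16,-0.004,0,-0.002]]]'
python3 -m crank '[[[-1,0,0,0,0,0,0],[-1,0,0,0,0,0,0],[-1,0,0,0,0,0,0],[-1,0,0,0,0,0,0],[-1,0,0,0,0,0,0]]]' 20
python3 - <<'E'
from m import *
s=read_state();print(s['q'],s['force'],s['wrist_torque'])
move([.411,.3095,.064],down(127.5))
E
```

```text
t: 12.8
tool_pos: [0.4123, 0.3111, 0.0671]
orientation: [1.389, 2.816, 0.005]
force: [0.3, 0.0, -0.2]
opening: 0.0466
gripper_force: 0.0
t: 13.42
tool_pos: [0.4125, 0.3112, 0.0678]
orientation: [1.388, 2.816, 0.007]
force: [0.1, 0.8, 1.1]
opening: 0.0141
gripper_force: 20.0
[ 0.5468  0.0293  1.8797  0.0006  1.2279 -0.1082] [0.0628 0.8431 1.1469] [-0.1108 -0.0652 -0.0076]
 [-0.0009 -0.0045  0.0077] [ 0.003  -0.      0.0002]
```

```bash
python3 -m crank '[[[-0.5,0,0,0,0,0,0],[-0.5,0,0,0.002,0,0,0],[-0.5,0,0,0.008,0,0,0],[-0.5,0,0,0.009,0,0,0],[-0.5,0,0,0.009,0,0,0]]]'
python3 -m crank '[[[-1,0,0,0,0,0,0],[-1,0,0,0,0,0,0],[-1,0,0,0,0,0,0],[-1,0,0,0,0,0,0],[-1,0,0,0,0,0,0]]]' 50
python3 - <<'E'
from m import *
s=read_state();print(s['q'],s['force'],s['wrist_torque'])
move([.411,.3095,.064],down(127.5))
E
```

```text
t: 14.05
tool_pos: [0.4122, 0.3111, 0.0629]
orientation: [1.388, 2.816, 0.006]
force: [0.7, -0.1, 0.8]
opening: 0.0234
gripper_force: 0.0
t: 14.68
tool_pos: [0.4124, 0.3112, 0.0631]
orientation: [1.388, 2.816, 0.006]
force: [0.6, 1.0, 0.1]
opening: 0.0139
gripper_force: 50.0
[ 0.5468  0.0355  1.8828  0.0006  1.219  -0.1082] [0.6361 1.049  0.0681] [ 0.0344 -0.1258  0.0088]
 [-0.0011 -0.0043 -0.0017] [ 0.0028 -0.0001  0.0002]
```

```bash
python3 -m crank '[[[-1,0,0,-0.05,0,0,0],[-1,0,0,-0.15,0,0,0],[-1,0,0,-0.26,0,0,0],[-1,0,0,-0.38,0,0,0],[-1,0,0,-0.49,0,0,0]]]'
python3 - <<'E'
from m import *
s=read_state();print(s['q'],s['force'],atz('top',(250,182),.3))
p,r=port(.22,60);print(p);move(p+[-.02,.04,.05],r,'via');move(p,r,'pre')
E
```

```text
t: 15.3
tool_pos: [0.4112, 0.3103, 0.3098]
orientation: [1.388, 2.816, 0.006]
force: [1.4, 0.6, -2.8]
opening: 0.0136
gripper_force: 50.0
[ 0.5466 -0.1244  1.5791  0.0005  1.6829 -0.1082] [ 1.3896  0.6365 -2.8077] [0.6282 0.2252 0.3   ]
[ 0.4919 -0.0215  0.2847]
via [-0.5368 -0.2588 -0.0509] [-0.3435  0.014   0.5961]
pre [-0.6246 -0.2762  0.049 ] [-0.3435  0.014   0.5961]
```

```bash
python3 -m crank '[[[-1,-0.1,-0.05,-0.01,-0.055,0.002,0.09],[-1,-0.21,-0.1,-0.02,-0.11,0.004,0.19],[-1,-0.32,-0.15,-0.03,-0.165,0.006,0.28],[-1,-0.43,-0.2,-0.04,-0.22,0.008,0.38],[-1,-0.53,-0.255,-0.05,-0.275,0.01,0.475]]]'
python3 - <<'E'
from m import *
s=read_state();print(s['q'],s['force'])
p,r=port(.2,60);move(p,r,'pre')
E
```

```text
t: 15.92
tool_pos: [0.4715, 0.0207, 0.3322]
orientation: [2.167, 1.944, 0.578]
force: [0.6, 0.2, -2.9]
opening: 0.0134
gripper_force: 50.0
[-0.2437 -0.6827  2.0145  0.2227  1.443  -0.1229] [ 0.621   0.1901 -2.8711]
pre [-0.0962  0.0168  0.1316] [-0.0664  0.0035  0.1183]
```

```bash
python3 -m crank '[[[-1,-0.05,0.008,0.04,-0.03,0.002,0.06],[-1,-0.09,0.016,0.09,-0.066,0.0035,0.118],[-1,-0.096,0.017,0.132,-0.066,0.0035,0.118],[-1,-0.096,0.017,0.132,-0.066,0.0035,0.118],[-1,-0.096,0.017,0.132,-0.066,0.0035,0.118]]]'
python3 - <<'E'
from m import *
s=read_state();print(s['q'],s['force'])
move(*port(.2,60),'pre');move(*port(.15,60),'pre2')
E
python3 -m crank '[[[-1,0,0,0.03,0,0,0],[-1,0,0,0.06,0,0,0],[-1,0,0,0.09,0,0,0],[-1,0,0,0.1,0,0,0],[-1,0,0,0.1,0,0,0]]]'
python3 - <<'E'
from m import *
move(*port(.15,60),'pre2')
s=read_state();r=R.from_rotvec(s['orientation']);o=s['tool_pos']+r.apply([0,0,.060])
t=np.linspace(0,2*np.pi,60);M=r*R.from_euler('x',180,degrees=True)
C=lambda rad,z:o+M.apply(np.c_[rad*np.cos(t),rad*np.sin(t),0*t+z])
cen=W(PO)[0];P=lambda rad,z:cen+PW.apply(np.c_[rad*np.cos(t),rad*np.sin(t),0*t+z])
lug=o+M.apply([[-.031,0,.0035],[.031,0,.0035]])
out=[]
for n,x0,y0 in(('top',295,175),('scene',285,255)):
    im=read_camera(n)[:,:,::-1].copy();c=crop(im,x0,y0,67,70,6)[:, :400];
    for g in(C(.033,.021),C(.024,.01),P(.04,.021),P(.026,.021),lug,C(.033,.057)):
        q=((proj(n,g)-[x0,y0]+.5)*6-.5);cv2.polylines(c,[np.round(q*8).astype(int)],False,(0,0,255),1,cv2.LINE_AA,3)
    out.append(np.hstack([c]))
cv2.imwrite('pics/p3.png',np.hstack(out))
E
```

```text
t: 16.55
tool_pos: [0.5021, -0.017, 0.2682]
orientation: [2.293, 1.694, 0.696]
force: [0.2, -0.0, -1.3]
opening: 0.0136
gripper_force: 50.0
[-0.3405 -0.6957  2.1661  0.2861  1.233  -0.0775] [ 0.1562 -0.0222 -1.3266]
pre [-0.005   0.      0.0005] [-0.0022 -0.0005  0.0037]
pre2 [-0.0051  0.0004  0.1005] [-0.0022 -0.0005  0.0037]
t: 17.18
tool_pos: [0.5262, -0.0114, 0.2233]
orientation: [2.294, 1.695, 0.695]
force: [-0.9, 0.2, -3.2]
opening: 0.0139
gripper_force: 50.0
pre2 [-0.0043  0.0019 -0.002 ] [-0.0031 -0.0004  0.0033]
```

View pics/p3.png

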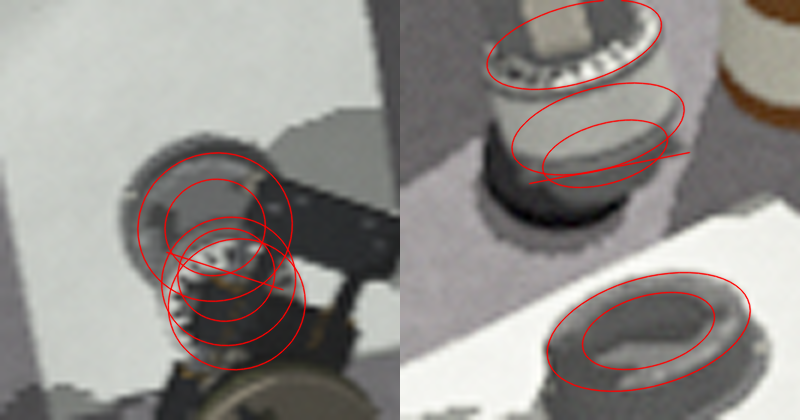

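The canister and collar outlines agree with the model to about 1 px in the scene view; the top view is partly hidden. I'll correct the small residual and approach the mouth.

```bash
python3 -m crank '[[[-1,-0.0043,0.002,0.03,-0.003,0,0.003],[-1,-0.0043,0.002,0.07,-0.003,0,0.003],[-1,-0.0043,0.002,0.1,-0.003,0,0.003],[-1,-0.0043,0.002,0.12,-0.003,0,0.003],[-1,-0.0043,0.002,0.12,-0.003,0,0.003]]]'
python3 - <<'E'
from m import *
s=read_state();print(s['force'],s['wrist_torque'])
move(*port(.08,60),'mouth');move(*port(.06,60),'home')
E
```

```text
t: 17.9
tool_pos: [0.5556, -0.0072, 0.1713]
orientation: [2.296, 1.686, 0.699]
force: [-0.1, -0.1, -2.0]
opening: 0.0134
gripper_force: 50.0
[-0.1444 -0.1063 -1.9866] [-0.1664  0.3806 -0.0129]
mouth [0.0001 0.0004 0.0182] [-0.0001 -0.0003  0.0002]
home [0.     0.0004 0.0582] [-0.0001 -0.0003  0.0002]
```

```bash
python3 -m crank '[[[-1,0,0,0.008,0,0,0],[-1,0,0,0.016,0,0,0],[-1,0,0,0.024,0,0,0],[-1,0,0,0.03,0,0,0],[-1,0,0,0.03,0,0,0]]]'
python3 - <<'E'
from m import *
s=read_state();print(s['force'],s['wrist_torque'],PW.inv().apply(s['force']))
move(*port(.06,60),'home')
E
```

```text
t: 18.52
tool_pos: [0.563, -0.0056, 0.1586]
orientation: [2.296, 1.686, 0.7]
force: [0.4, 0.2, -2.5]
opening: 0.0136
gripper_force: 50.0
[ 0.4183  0.1942 -2.5198] [-0.1003  0.6311  0.0874] [-0.8698  0.0986 -2.4075]
home [ 0.     -0.0001  0.0286] [ 0.0003 -0.0003  0.0002]
```

No contact force at 7 mm in. Continuing home.

```bash
python3 -m crank '[[[-1,0,0,0.006,0,0,0],[-1,0,0,0.012,0,0,0],[-1,0,0,0.018,0,0,0],[-1,0,0,0.024,0,0,0],[-1,0,0,0.025,0,0,0]]]'
python3 - <<'E'
from m import *
s=read_state();print(s['force'],s['wrist_torque'],PW.inv().apply(s['force']))
move(*port(.06,60),'home')
E
python3 -m crank '[[[-1,0,0,0.002,0,0,0],[-1,0,0,0.004,0,0,0],[-1,0,0,0.004,0,0,0],[-1,0,0,0.004,0,0,0],[-1,0,0,0.004,0,0,0]]]'
python3 - <<'E'
from m import *
s=read_state();print(s['force'],s['wrist_torque'],PW.inv().apply(s['force']))
move(*port(.06,60),'home')
E
```

```text
t: 19.15
tool_pos: [0.5692, -0.0043, 0.1477]
orientation: [2.296, 1.686, 0.7]
force: [-3.9, 1.1, -2.3]
opening: 0.0134
gripper_force: 50.0
[-3.925   1.0567 -2.3272] [-0.0739  1.1917  0.1375] [-4.2825  1.8849 -0.2148]
home [-0.     -0.0001  0.0036] [ 0.0003 -0.0003  0.0003]
t: 19.77
tool_pos: [0.5699, -0.0041, 0.1465]
orientation: [2.295, 1.686, 0.699]
force: [-10.5, 0.2, 1.7]
opening: 0.0135
gripper_force: 50.0
[-10.4917   0.2448   1.7134] [0.0144 1.8462 0.2163] [-7.9659  2.5203  6.5776]
home [-0.     -0.0002  0.0006] [ 0.0002 -0.0003  0.0004]
```

```bash
python3 -m crank '[[[-1,-0.0008,-0.0014,0.002,0,0,0],[-1,-0.0008,-0.0014,0.003,0,0,0],[-1,-0.0008,-0.0014,0.004,0,0,0],[-1,-0.0008,-0.0014,0.004,0,0,0],[-1,-0.0008,-0.0014,0.004,0,0,0]]]'
python3 - <<'E'
from m import *
s=read_state();print(s['force'],s['wrist_torque'],PW.inv().apply(s['force']))
move(*port(.06,60),'home')
E
```

```text
t: 20.4
tool_pos: [0.57, -0.0041, 0.1464]
orientation: [2.294, 1.688, 0.699]
force: [-40.2, -2.1, 27.1]
opening: 0.0139
gripper_force: 50.0
[-40.2235  -2.056   27.0603] [0.2426 4.0956 0.5975] [-20.858    6.7398  43.2889]
home [-0.     -0.0002  0.0004] [ 0.     -0.0003  0.0012]
```

```bash
python3 -m crank '[[[-1,-0.0005,-0.0008,-0.002,0,0,0],[-1,-0.0005,-0.0008,-0.0025,0,0,0],[-1,-0.0005,-0.0008,-0.0025,0,0,0],[-1,-0.0005,-0.0008,-0.0025,0,0,0],[-1,-0.0005,-0.0008,-0.0025,0,0,0]]]'
python3 - <<'E'
from m import *
s=read_state();print(s['force'],s['wrist_torque'],PW.inv().apply(s['force']))
move(*port(.06,60),'home')
E
```

```text
t: 21.02
tool_pos: [0.5699, -0.0042, 0.1464]
orientation: [2.294, 1.686, 0.701]
force: [-13.8, 1.1, 7.3]
opening: 0.0136
gripper_force: 50.0
[-13.7931   1.0942   7.3147] [0.3105 1.7545 0.421 ] [-7.7959  4.0673 12.9473]
home [ 0.0002 -0.0001  0.0006] [ 0.0012 -0.0007  0.0006]
```

```bash
python3 -m crank '[[[-1,0,0,0,0,0,0.06],[-1,0,0,0,0,0,0.14],[-1,0,0,0,0,0,0.23],[-1,0,0,0,0,0,0.31],[-1,0,0,0,0,0,0.33]]]'
python3 - <<'E'
from m import *
s=read_state();print(s['force'],s['wrist_torque'],PW.inv().apply(s['force']),PW.inv().apply(s['wrist_torque']))
move(*port(.06,0),'end')
E
```

```text
t: 21.65
tool_pos: [0.5701, -0.004, 0.1466]
orientation: [2.755, 1.079, 0.788]
force: [-10.6, 2.4, 5.9]
opening: 0.0136
gripper_force: 50.0
[-10.6271   2.3501   5.9319] [0.2936 1.4217 0.6457] [-5.5746  4.6047 10.0681] [0.8388 1.3238 0.2613]
end [-0.0006 -0.0002  0.0006] [ 0.0004 -0.0017  0.3359]
```

Turning freely. I'll finish the turn and then press a little past the stop.

```bash
python3 -m crank '[[[-1,0,0,0,0,0,0.1],[-1,0,0,0,0,0,0.19],[-1,0,0,0,0,0,0.27],[-1,0,0,0,0,0,0.32],[-1,0,0,0,0,0,0.33]]]'
python3 - <<'E'
from m import *
s=read_state();print(s['force'],s['wrist_torque'],PW.inv().apply(s['force']),PW.inv().apply(s['wrist_torque']))
move(*port(.06,0),'end')
E
python3 -m crank '[[[-1,0,0,0,0,0,0.01],[-1,0,0,0,0,0,0.02],[-1,0,0,0,0,0,0.03],[-1,0,0,0,0,0,0.035],[-1,0,0,0,0,0,0.035]]]'
python3 - <<'E'
from m import *
s=read_state();print(s['force'],s['wrist_torque'],PW.inv().apply(s['force']),PW.inv().apply(s['wrist_torque']))
move(*port(.06,0),'end')
E
```

```text
t: 22.28
tool_pos: [0.5703, -0.0043, 0.1467]
orientation: [-2.963, -0.341, -0.8]
force: [-7.4, 1.7, 4.1]
opening: 0.0136
gripper_force: 50.0
[-7.4336  1.6919  4.0511] [0.1918 1.3225 0.5345] [-3.9395  3.2679  6.9522] [0.6784 1.2491 0.2255]
end [-0.001  -0.0006  0.0006] [ 0.0003 -0.0021  0.0064]
t: 22.9
tool_pos: [0.5703, -0.0038, 0.1467]
orientation: [-2.958, -0.262, -0.794]
force: [-8.4, 3.7, 5.4]
opening: 0.0138
gripper_force: 50.3
[-8.3798  3.7023  5.3929] [0.4331 1.175  1.0712] [-3.6898  5.4358  8.3575] [1.123  1.0527 0.5886]
end [-0.0011  0.0004  0.0006] [-0.0002 -0.0021 -0.0273]
```

```bash
python3 -m crank '[[[-1,0,0,0,0,0,0.01],[-1,0,0,0,0,0,0.02],[-1,0,0,0,0,0,0.025],[-1,0,0,0,0,0,0.025],[-1,0,0,0,0,0,0.025]]]'
python3 - <<'E'
from m import *
s=read_state();print(PW.inv().apply(s['force']),PW.inv().apply(s['wrist_torque']))
move(*port(.06,0),'end')
E
```

```text
t: 23.52
tool_pos: [0.5703, -0.0038, 0.1467]
orientation: [-2.953, -0.204, -0.789]
force: [-9.1, 4.6, 5.1]
opening: 0.0135
gripper_force: 51.4
[-4.2553  6.4613  8.3382] [1.1343 1.0559 0.8477]
end [-0.0011  0.0005  0.0006] [-0.0002 -0.002  -0.0518]
```

The torque climbs steeply, so the filter is on its stop. I'll relax slightly, release and back out along the axis.

```bash
python3 -m crank '[[[-1,0,0,0,0,0,-0.02],[-1,0,0,0,0,0,-0.03],[-1,0,0,0,0,0,-0.035],[-1,0,0,0,0,0,-0.035],[-1,0,0,0,0,0,-0.035]]]'
python3 - <<'E'
from m import *
s=read_state();print(PW.inv().apply(s['force']),PW.inv().apply(s['wrist_torque']))
E
python3 -m crank '[[[-0.6,0,0,0,0,0,0],[0,0,0,0,0,0,0],[0,0,0,0,0,0,0],[0,0,0,0,0,0,0],[0,0,0,0,0,0,0]]]'
python3 -m crank '[[[0,0,0,-0.03,0,0,0],[0,0,0,-0.08,0,0,0],[0,0,0,-0.16,0,0,0],[0,0,0,-0.26,0,0,0],[0,0,0,-0.36,0,0,0]]]'
```

```text
t: 24.15
tool_pos: [0.5703, -0.0038, 0.1467]
orientation: [-2.959, -0.284, -0.796]
force: [-8.6, 3.8, 4.6]
opening: 0.0136
gripper_force: 50.0
[-4.1916  5.5484  7.7893] [1.1098 1.1642 0.1562]
t: 24.78
tool_pos: [0.5697, -0.0044, 0.1453]
orientation: [-2.96, -0.283, -0.793]
force: [-0.6, 0.4, -0.2]
opening: 0.0459
gripper_force: 0.0
t: 25.4
tool_pos: [0.4806, -0.0239, 0.3021]
orientation: [-2.96, -0.284, -0.793]
force: [0.9, -0.5, 0.5]
opening: 0.0466
gripper_force: 0.0
```

```bash
python3 -m crank '[[[0,0,0.09,-0.02,0,0,0],[0,0,0.19,-0.03,0,0,0],[0,0,0.3,-0.04,0,0,0],[0,0,0.4,-0.05,0,0,0],[0,0,0.45,-0.05,0,0,0]]]'
python3 - <<'E'
from m import *
n0=PO;t=np.linspace(0,2*np.pi,60)
out=[]
for n,x0,y0 in(('top',300,180),('scene',290,260)):
    im=read_camera(n)[:,:,::-1].copy();cv2.imwrite(f'pics/f_{n}.png',im)
    c=crop(im,x0,y0,60,60,6);c0=crop(cv2.imread(f'pics/{n}0.png'),x0,y0,60,60,4)
    out.append(np.vstack([c,np.pad(c0,((0,0),(0,120),(0,0)))]))
cv2.imwrite('pics/p4.png',np.hstack(out))
E
```

```text
t: 26.02
tool_pos: [0.5127, -0.2503, 0.3193]
orientation: [-2.961, -0.28, -0.793]
force: [0.9, 0.5, 0.2]
opening: 0.0465
gripper_force: 0.0
```

View pics/p4.png

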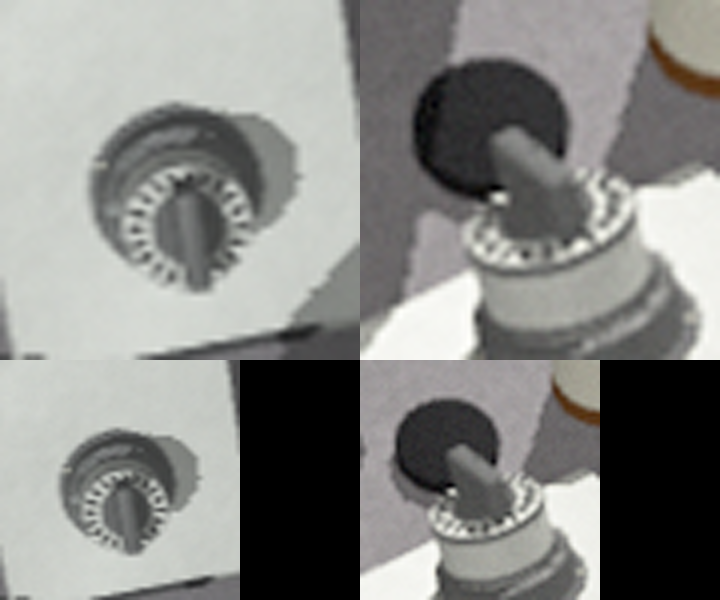

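View pics/f_top.png

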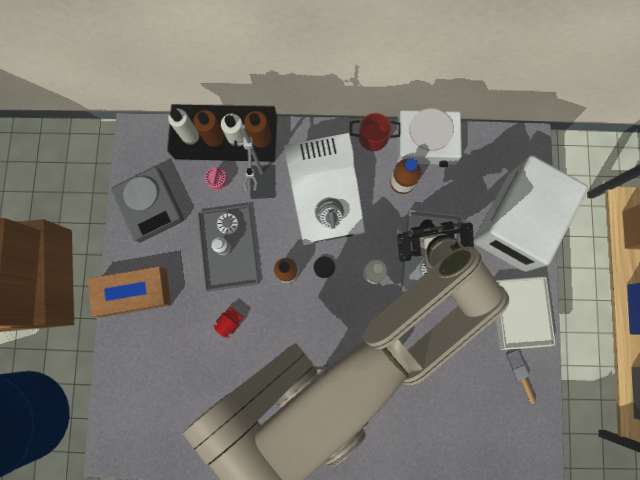

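The fresh filter sits like the spent one did: its bar runs from (331,210) to (333,228), as at the start. Everything else on the bench is where it was, so I'll hand in.

```bash
python3 -c "
from plant import *
print(close_job())"
```

```text
the job is handed in; nothing more can be done
None
```

I handed the job in at about 26 s: the spent filter stands upright in the waste bin, the fresh one is locked at its stop with its grip straight up the slope, and nothing else on the bench looks moved.

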